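# Change over the batch in the bench tumbler

### The job

Change the batch in the bench tumbler: unscrew the perforated sifter cap and lay it flat, top up, on the silicone pad, then swing the drum round to the tray and tip it so that all the clean couplers slide out into the tray. Stand the drum up, load every coupler lying on the bench into it, and leave it in the running position: swung back home, square on its base as it stands now, with the drum leaning 40 degrees from upright. Leave the pulley, the crimping tool and the tin where they are.

Things in the scene. Friction and masses are not known exactly. Their poses are not given: they have to be found in the camera images.
- tumbler: bench tumbler, bolted down: round grey flange 124 mm across, origin at the centre of its underside on the bench, a small tongue at its front along its -x. A turntable on it carries a yoke (two upright cheeks, 152 mm over both, 190 mm high) in which a steel drum tips about a level trunnion axis 170 mm above the bench, straight over the origin
- swivel (a joint): turn of the turntable about the vertical through the tumbler's origin, rad, 0 at home (as at the start), positive anticlockwise from above, range +-2.2. At swivel s the mouth tips towards (-cos s, -sin s) in the tumbler's frame: at 0 over the front tongue. Stiff: takes 1 N m (7 N at the handle), stays where it is left
- drum_tilt (a joint): tip of the drum about the trunnion, rad, 0 = upright with the mouth up, grows as the mouth goes over, range 0 to 2.3 (1.57 = level). Stiff: takes about 0.5 N m (4 N at the handle), stays where it is left, full or empty. White ticks every 10 degrees on the cheek away from the handle, the long one at 40
- mouth (a point): centre of the drum's open rim, 120 mm from the trunnion axis (290 mm above the bench when upright); z points out of the mouth, y along the trunnion axis to the handle's side. The drum is a straight cylinder, 96 mm inside, 104 outside, 150 deep, slippery (friction 0.25): couplers slide out when the mouth points 20 to 35 degrees below level, landing 90 to 170 mm from the swivel axis
- handle (a point): middle of the black grip of the tipping lever, a round sleeve 18 mm thick, 64 long, revolving on a pin parallel to the trunnion, outside the yoke on its +y side; it can be pinched from above both to swing and to tip. 120 mm from the trunnion axis, 117 mm beside the swivel axis; at tilt t it is t - 0.96 rad past the vertical in the tipping direction (so it lies behind when upright)
- cap: perforated aluminium sifter cap, screwed on the drum at the start: 124 mm across, 28 high, 0.14 kg, origin at the centre of the skirt's lower edge, z up. A grip bar lies across its top along x: 86 mm long, 16 thick, 28 to 58 mm above the origin. Two lugs sit under short thread ridges on the drum: turned 65 to 145 degrees anticlockwise (from above) it lifts straight off; sooner, the ridges hold it
- pad: hard silicone grip pad, beige, 170 x 170 x 6 mm, stuck to the bench left or right of the tumbler; origin at the centre of its underside
- tray: open black plastic tray, 180 x 180 mm, walls 34 mm high and 4 mm thick, floor 4 mm, fixed to the bench on the other side of the tumbler, its centre about 165 mm from the swivel axis; origin at the centre of its underside
- clean_1: a clean coupler from the last batch, standing on end in the drum at the start: galvanized square bar 24 x 24 x 62 mm, 0.12 kg, with bored ends; origin at its centre, x along its length. Two to four of these are present (None if absent)
- clean_2: a clean coupler from the last batch, standing on end in the drum at the start: galvanized square bar 24 x 24 x 62 mm, 0.12 kg, with bored ends; origin at its centre, x along its length. Two to four of these are present (None if absent)
- clean_3: a clean coupler from the last batch, standing on end in the drum at the start: galvanized square bar 24 x 24 x 62 mm, 0.12 kg, with bored ends; origin at its centre, x along its length. Two to four of these are present (None if absent)
- clean_4: a clean coupler from the last batch, standing on end in the drum at the start: galvanized square bar 24 x 24 x 62 mm, 0.12 kg, with bored ends; origin at its centre, x along its length. Two to four of these are present (None if absent)
- next_1: a coupler of the next batch, the same part (24 x 24 x 62 mm, 0.12 kg, origin at its centre, x along its length), lying flat on the bench away from the tumbler at the start. Two or three of these are present (None if absent)
- next_2: a coupler of the next batch, the same part (24 x 24 x 62 mm, 0.12 kg, origin at its centre, x along its length), lying flat on the bench away from the tumbler at the start. Two or three of these are present (None if absent)
- next_3: a coupler of the next batch, the same part (24 x 24 x 62 mm, 0.12 kg, origin at its centre, x along its length), lying flat on the bench away from the tumbler at the start. Two or three of these are present (None if absent)
- pulley: bystander: white plastic mast pulley lying flat, 72 mm across, 24 mm high; origin at the centre of its underside
- crimper: bystander: yellow-handled crimping tool lying flat beyond the tumbler, 190 mm long, 20 mm high; origin under its middle
- tin: bystander: lidded aluminium tin of lugs, 93 mm across, 68 mm high, beyond the tumbler; origin at the centre of its underside

How it is judged:
On the way, in this order (a step that is already met when the one before it is completed fails the run):
1. the sifter cap is off the drum and lies flat on the silicone pad (horizontal distance between cap and pad below 0.04 m and angle between cap's own z axis and vertical below 0.12 rad and z of cap in the frame of pad between 0 and 0.014 m), for 0.2 s.
2. the drum is tipped past level (tilt over 1.57 rad) with its mouth over the tray (within 110 mm of the tray's centre) (value of joint drum_tilt above 1.57 rad and horizontal distance between mouth and tray below 0.11 m), for 0.1 s.
3. every clean coupler is in the tray (x of clean_1 in the frame of tray between -0.09 and 0.09 m and y of clean_1 in the frame of tray between -0.09 and 0.09 m and z of clean_1 in the frame of tray between 0.005 and 0.07 m and x of clean_2 in the frame of tray between -0.09 and 0.09 m and y of clean_2 in the frame of tray between -0.09 and 0.09 m and z of clean_2 in the frame of tray between 0.005 and 0.07 m and x of clean_3 in the frame of tray between -0.09 and 0.09 m and y of clean_3 in the frame of tray between -0.09 and 0.09 m and z of clean_3 in the frame of tray between 0.005 and 0.07 m and x of clean_4 in the frame of tray between -0.09 and 0.09 m and y of clean_4 in the frame of tray between -0.09 and 0.09 m and z of clean_4 in the frame of tray between 0.005 and 0.07 m), for 0.2 s.
4. every coupler of the next batch is in the drum (x of next_1 in the frame of mouth between -0.055 and 0.055 m and y of next_1 in the frame of mouth between -0.055 and 0.055 m and z of next_1 in the frame of mouth between -0.155 and -0.01 m and x of next_2 in the frame of mouth between -0.055 and 0.055 m and y of next_2 in the frame of mouth between -0.055 and 0.055 m and z of next_2 in the frame of mouth between -0.155 and -0.01 m and x of next_3 in the frame of mouth between -0.055 and 0.055 m and y of next_3 in the frame of mouth between -0.055 and 0.055 m and z of next_3 in the frame of mouth between -0.155 and -0.01 m), for 0.2 s.
At the end, for the whole second after the job is handed in: The cap lies flat on the pad, centres within 40 mm; all clean couplers are inside the tray; all couplers of the next batch are inside the drum, below its rim; the drum leans 40 degrees within 5.7 (0.598 to 0.798 rad) and the swivel is home within 5.7 degrees (0.1 rad) (all of step 1 and all of step 3 and all of step 4 and value of joint drum_tilt between 0.598 and 0.798 rad and value of joint swivel between -0.1 and 0.1 rad); the robot touches nothing.
It fails at once if the pulley is shifted by more than 50 mm (distance of pulley from where it was at the start of the episode above 0.05 m).
It fails at once if the crimper is shifted by more than 50 mm (distance of crimper from where it was at the start of the episode above 0.05 m).
It fails at once if the tin is shifted by more than 50 mm (distance of tin from where it was at the start of the episode above 0.05 m).
Of clean_1, clean_2, clean_3, clean_4 only 2 to 4 are there at a start; the rules pass over those that are not, and their reading is None.
Of next_1, next_2, next_3 only 2 to 3 are there at a start; the rules pass over those that are not, and their reading is None.
At some moment in a run one of next_1, next_2, next_3 may be knocked a few centimetres aside while the robot is not near it.
It also fails if it takes over 208 s, if anything falls off the work surface, if the arm or the gripper's body presses on something with over 40 N, if the wrist force passes 120 N, or if a joint passes its speed limit or range.

### The arm

A 6-joint arm with a two-finger parallel gripper is mounted at the origin on the work surface. World frame = base frame: x ahead of the robot, y to its left, z up, the work surface at z = 0. Lengths are in m, angles in rad, forces in N, time in s.
With the tool pointing down it reaches from about 0.3 to 0.775 m from the base axis. Payload 14.6 kg.
Tool frame: the origin (TCP) lies on the centre line of the jaws, within the pads' length; the fingertips stand 14 mm ahead of it and the grasp point (between the pads) lies 5 mm behind it; x points along the fingers, y is the direction in which the jaws open and shut, and the axes are right-handed (so a half turn about x gives the same grasp; the last joint's range is limited). The gripper opens to 94 mm and grips with 3 to 60 N. Pads are 16 mm wide; open, the fingers measure 119 mm over their backs; the gripper's body (75 mm by 177 mm) begins 78 mm behind the grasp point.
Start: joints at [-1.277, 0.3, 1.521, -0, 1.321, -0.067], TCP at [0.194, -0.515, 0.219] pointing down, gripper open.
Joint ranges: [-3.03, 3.03], [-0.79, 2.21], [0.23, 2.52], [-1.04, 4.18], [0, 3.07], [-2.55, 2.55]. Speed limits (rad/s): [2.22, 2.22, 2.57, 3.14, 3.14, 3.14].

### API

Orientations are given as [roll, pitch, yaw] about the fixed x, y, z axes, in that order (R = Rz(yaw) Ry(pitch) Rx(roll)).
In Python, from station import * gives the robot as it stands. The module is installed in compiled form; this text tells all that it offers.
- The arm moves only by the shell command python3 -m handwheel 'ROWS' [FORCE]. ROWS is JSON, a list of rows, each a list of 3 entries, a list of its own where there are three numbers: the shift along the tool's x, y, z in mm, then the turn about the tool's x in rad, then the gripper command: -1 is fully open, 1 is shut, values between are in proportion. In form: [[[dx, dy, dz], spin, gripper], ...]. A call has exactly 5 rows; each row is the pose to reach, as a shift and turn from the pose measured when the call began, along the tool's axes at that moment; what a row does not reach only later rows make up. A row lasts 1/10 s, in which the tool goes at most 50 mm and 8.59 degrees, less where a joint would pass 70% of its speed; a pose out of reach is approached as far as the arm can. A call with a gripper value outside its range is refused whole. The fingers move at their own pace and stop on an object; FORCE is the grip in N (left out, the last holds). Time passes only in rows, so rows that repeat a pose let the fingers close, or fill a call up. It gives the time, the measured TCP pose, the force and the opening at its end, in the units of the state.
- get_obs(): the state, without advancing time (a new reading comes with each control period).
- camera(name): name is "side" or "top"; returns (picture, depth): 420x560x3 uint8, blue, green, red; 420x560 float32, m along the optical axis (not along the pixel's ray), 0 where there is no reading.
- camera_info(name): a dict with "fx", "fy", "cx", "cy" (pixels), "extrinsics" (4x4, takes a point from camera to world coordinates). Camera axes: x right, y down, z forward; pixel columns grow to the right and rows downward; lengths in m; the calibration is good to about 2 mm. A picture is of the moment at which its call begins. camera_info takes no time and is no camera call.
- hand_in(): hands the job in, once; it reports no verdict.
The state is a dict: "time_s": time; "qpos": joint angles; "joint_vel": joint speeds; "tau": joint torques, N m; "ee_pos": TCP position; "eef_rot": TCP orientation; "force": force on the tool from outside, world axes, zero at the start; "moment": the same for the moment, N m; "grip_width": finger opening in m.
Only numpy, scipy, OpenCV 4.12 (cv2) and the standard library are available. Lean on these libraries where they do the work, as an engineer would, in place of code of your own. Each camera call takes 0.05 s, during which the arm holds its last target. There are 200 camera calls.

## Working session

There is one attempt and no reset: what is moved stays moved. The work goes in short steps, Python scripts to look and compute and a shell command to move; the robot and the scene stay as the last step left them, time stands still between calls to the robot, and variables do not carry over. Pictures are saved under pics/ and viewed, about 12 in all and at most 16, crops included, and the job is handed in when it is done.

```bash
mkdir -p pics; ls
python3 - <<'E'
from station import *
import cv2,numpy as np
o=get_obs();print({k:np.round(v,3) for k,v in o.items()})
for n in("side","top"):
    p,d=camera(n);cv2.imwrite(f"pics/{n}0.png",p);np.save(f"{n}_d.npy",d)
    i=camera_info(n);print(n,[i[k] for k in("fx","fy","cx","cy")]);print(np.round(i["extrinsics"],4))
E
```

```text
pics
{'time_s': np.float64(0.0), 'qpos': array([-1.277,  0.3  ,  1.522, -0.   ,  1.321, -0.067]), 'joint_vel': array([ 0.003, -0.001, -0.001,  0.   ,  0.   , -0.001]), 'tau': array([-2.0000e-03, -5.3181e+01, -3.5274e+01,  7.1000e-02,  2.4000e-02,
       -0.0000e+00]), 'ee_pos': array([ 0.194, -0.514,  0.219]), 'eef_rot': array([-1.604,  1.57 ,  1.899]), 'force': array([ 0.062,  0.437, -0.305]), 'moment': array([0.018, 0.003, 0.052]), 'grip_width': np.float64(0.094)}
side [481.4684563160617, 481.4684563160617, 268.55966451764095, 206.60543854779402]
[[ 0.7944  0.3372 -0.5053  1.2805]
 [ 0.607  -0.4715  0.6397 -0.8918]
 [-0.0226 -0.8148 -0.5792  0.9979]
 [ 0.      0.      0.      1.    ]]
top [444.7549322973406, 444.7549322973406, 280.295754129454, 212.42744335571197]
[[ 0.0205 -0.9923  0.122   0.4399]
 [-0.9995 -0.0234 -0.0224  0.0183]
 [ 0.0251 -0.1215 -0.9923  1.2328]
 [ 0.      0.      0.      1.    ]]
```

View pics/top0.png

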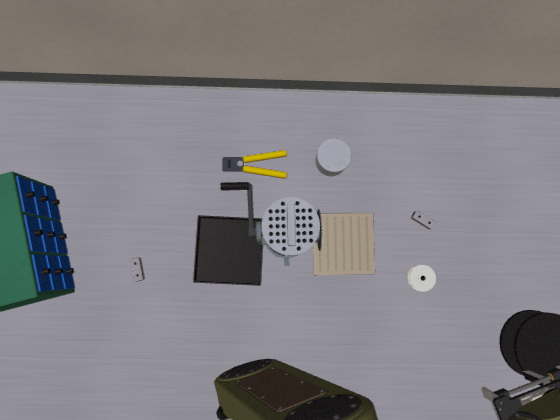

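View pics/side0.png

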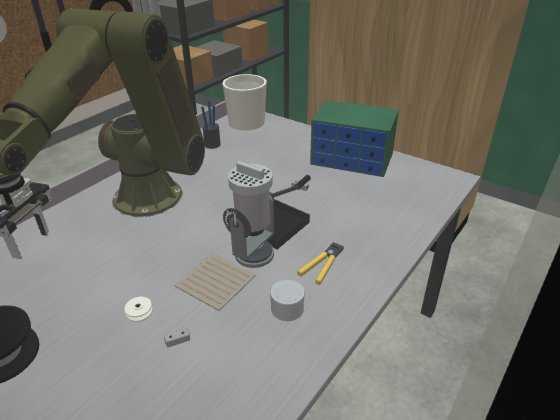

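Top view: cap at (291,227) with bar vertical in the image, handle grip (235,186), tray (229,250), pad (345,243), tongue (287,262); couplers at (137,269) and (423,220); pulley (422,278), tin (334,156), crimper (255,165). Side view agrees; only two bench couplers are visible.

```bash
cat > h.py <<'E'
import cv2,numpy as np
from station import *
def cloud(n,p=None,d=None):
    if d is None: p,d=camera(n)
    i=camera_info(n);v,u=np.mgrid[:420,:560]
    P=np.stack([(u-i["cx"])/i["fx"]*d,(v-i["cy"])/i["fy"]*d,d],-1)
    E=i["extrinsics"];W=P@E[:3,:3].T+E[:3,3];W[d==0]=np.nan
    return p,W
def rect(P):
    r=cv2.minAreaRect((P[:,:2]*1000).astype(np.float32))
    b=cv2.boxPoints(r);e0,e1=b[1]-b[0],b[2]-b[1]
    if np.hypot(*e0)<np.hypot(*e1):e0,e1=e1,e0
    return np.round(b.mean(0),1),np.round([np.hypot(*e0),np.hypot(*e1)],1),round(float(np.degrees(np.arctan2(e0[1],e0[0]))%180),1)
E
python3 - <<'E'
from h import *
p,W=cloud("top",cv2.imread("pics/top0.png"),np.load("top_d.npy"))
def box(n,u0,u1,v0,v1,z0,z1,m=None):
    P=W[v0:v1,u0:u1].reshape(-1,3);k=(P[:,2]>z0)&(P[:,2]<z1)
    if m is not None:k&=m[v0:v1,u0:u1].ravel()
    P=P[k];print(n,len(P),"med",np.round(np.median(P,0),4),rect(P) if len(P)>4 else"")
g=p.astype(int);s=g.sum(2)
box("nextA",125,150,250,290,.012,.05);box("nextB",405,440,205,238,.012,.05)
box("cap",250,340,190,262,.27,.33);box("bar",250,340,190,262,.325,.38)
box("pad",308,385,205,285,.003,.02);box("tray",185,270,205,295,.025,.045)
box("grip",212,248,175,195,.2,.28,s<120)
box("tongue",278,298,250,272,.002,.06);box("pulley",400,445,260,300,.012,.05)
box("tin",310,360,130,180,.05,.09);box("crimp",215,295,145,185,.008,.04)
box("cheekR",312,325,200,255,.17,.21);box("flange",250,330,190,268,.005,.06)
E
```

```text
nextA 232 med [0.4271 0.3718 0.0232] (array([426.9, 373.6], dtype=float32), array([62.1, 25.8], dtype=float32), 13.3)
nextB 217 med [ 0.5789 -0.4027  0.0249] (array([ 579.3, -404.1], dtype=float32), array([61.5, 26.9], dtype=float32), 58.8)
cap 2667 med [ 0.5266 -0.024   0.295 ] (array([527.6, -25.1], dtype=float32), array([123.3, 121.4], dtype=float32), 0.2)
bar 103 med [ 0.5323 -0.0252  0.3259] (array([528.3, -25.5], dtype=float32), array([82.4, 14.4], dtype=float32), 1.1)
pad 3785 med [ 0.4996 -0.1951  0.0068] (array([ 507.3, -194.5], dtype=float32), array([220.5, 213.4], dtype=float32), 0.6)
tray 407 med [0.4685 0.1592 0.0338] (array([483.2, 127.7], dtype=float32), array([180.2, 180.2], dtype=float32), 88.6)
grip 155 med [0.6184 0.0993 0.2465] (array([619.1, 101.5], dtype=float32), array([59.1, 14.3], dtype=float32), 92.0)
tongue 166 med [ 0.4568 -0.0274  0.0101] (array([454. , -31.8], dtype=float32), array([52.9, 48.5], dtype=float32), 91.2)
pulley 562 med [ 0.419  -0.3976  0.0234] (array([ 419.5, -398.6], dtype=float32), array([70.7, 70.5], dtype=float32), 12.6)
tin 926 med [ 0.7407 -0.1487  0.0688] (array([ 741.7, -148.2], dtype=float32), array([90.6, 89.9], dtype=float32), 2.6)
crimp 899 med [0.7225 0.0692 0.0182] (array([725.9,  67.4], dtype=float32), array([179.4,  79.3], dtype=float32), 91.2)
cheekR 88 med [ 0.5127 -0.0985  0.1955] (array([530.9, -99.8], dtype=float32), array([97.6, 11.2], dtype=float32), 178.6)
flange 951 med [ 0.4861 -0.1069  0.0079] (array([548. , -36.6], dtype=float32), array([219.9, 214.3], dtype=float32), 91.2)
```

Run:
```python
from h import *
from scipy.spatial.transform import Rotation as Ro
p,W=cloud("top",cv2.imread("pics/top0.png"),np.load("top_d.npy"))
hsv=cv2.cvtColor(p,cv2.COLOR_BGR2HSV);Z=W[...,2]
m=((hsv[...,0]<30)&(hsv[...,1]>35)&(hsv[...,2]>90)&(Z<.02)).astype(np.uint8);m[:200]=0;m[290:]=0;m[:,:300]=0
m=cv2.morphologyEx(m,cv2.MORPH_CLOSE,np.ones((9,9)));print("pad",m.sum(),rect(W[m>0]),np.nanmedian(Z[m>0]))
m=((hsv[...,2]<70)&(Z<.05)&(Z>.02));m[:205]=0;m[295:]=0;m[:,:185]=0;m[:,270:]=0
print("tray",m.sum(),rect(W[m]))
m=((Z>.012)&(Z<.04)).astype(np.uint8);m[:80]=0
n,l,s,c=cv2.connectedComponentsWithStats(m)
for i in range(1,n):
    if s[i,4]>40:
        k=l==i;print(c[i].round(),s[i,4],np.round(np.median(W[k],0),3),rect(W[k])[1])
o=get_obs();R=Ro.from_euler("xyz",o["eef_rot"]).as_matrix();print(R.round(3))
```

```text
pad 3437 (array([ 505.7, -181.7], dtype=float32), array([166.9, 166.2], dtype=float32), 4.7) 0.007173851213384763
tray 353 (array([483.6, 128.3], dtype=float32), array([179. , 178.6], dtype=float32), 88.6)
[254. 164.] 857 [0.723 0.069 0.018] [178.8  79.3]
[325. 170.] 73 [ 0.706 -0.127  0.026] [86.3 34.1]
[ 52. 193.] 70 [0.627 0.61  0.027] [52.3 10. ]
[ 58. 218.] 151 [0.559 0.591 0.03 ] [98.3 15.7]
[423. 219.] 217 [ 0.579 -0.403  0.025] [61.5 26.9]
[216. 252.] 446 [0.465 0.19  0.033] [180.2 179.9]
[ 67. 264.] 260 [0.437 0.555 0.028] [158.   24.6]
[280. 255.] 106 [ 0.473 -0.015  0.015] [86.4 34.8]
[137. 269.] 232 [0.427 0.372 0.023] [62.1 25.8]
[422. 278.] 562 [ 0.419 -0.398  0.023] [70.7 70.5]
[514. 338.] 644 [ 0.268 -0.643  0.015] [175.6  82.4]
[[-0.     0.353 -0.936]
 [ 0.001 -0.936 -0.353]
 [-1.    -0.001 -0.   ]]
```

```bash
cat > go.py <<'E'
import sys,numpy as np
from station import *
from scipy.spatial.transform import Rotation as Ro
def st():
    o=get_obs();R=Ro.from_euler("xyz",o["eef_rot"]).as_matrix()
    return o,R,np.degrees(np.arctan2(R[1,1],R[0,1]))
def main():
    o,R,az=st()
    print("t %.1f p"%o["time_s"],o["ee_pos"].round(4),"az %.1f tilt %.3f"%(az,R[2,0]),"F",o["force"].round(1),"M",o["moment"].round(2),"w %.4f"%o["grip_width"],"q",o["qpos"].round(2))
    a=list(map(float,sys.argv[1:]))
    while a:   # targets in mm & deg az
        t,a=a[:4],a[4:]
        d=R.T@(np.array(t[:3])-o["ee_pos"]*1000);s=-np.radians((t[3]-az+180)%360-180)
        print(" d",d.round(1),"spin %.3f"%s)
if __name__=="__main__": main()
E
python3 -m handwheel '[[[-50,0,0],0,-1],[[-100,0,0],0,-1],[[-150,0,0],0,-1],[[-180,0,0],0,-1],[[-180,-20,-30],0,-1]]' 60
python3 -m handwheel '[[[0,-25,-35],0,-1],[[0,-50,-70],0,-1],[[0,-75,-107],0,-1],[[0,-100,-142],0,-1],[[0,-130,-185],0,-1]]'
python3 -m handwheel '[[[0,-28,-40],0,-1],[[0,-56,-80],0,-1],[[0,-84,-120],0,-1],[[0,-112,-160],0,-1],[[0,-140,-200],0,-1]]'
python3 go.py 528 -25.5 380 -88.9
```

```text
time_s: 0.6
ee_pos: [0.2142, -0.487, 0.4023]
eef_rot: [1.481, 1.567, -1.303]
force: [0.6, -0.1, -1.6]
grip_width: 0.094
time_s: 1.1
ee_pos: [0.3409, -0.301, 0.4014]
eef_rot: [1.412, 1.567, -1.373]
force: [1.5, -0.2, -0.0]
grip_width: 0.0937
time_s: 1.6
ee_pos: [0.4801, -0.098, 0.4007]
eef_rot: [1.368, 1.567, -1.416]
force: [1.0, -1.1, 0.4]
grip_width: 0.0943
t 1.6 p [ 0.4801 -0.098   0.4007] az -69.5 tilt -1.000 F [ 1.  -1.1  0.4] M [-0.05  0.02  0.02] w 0.0943 q [-0.27  0.09  1.36 -0.    1.69  0.94]
 d [ 20.4 -51.2 -70.2] spin 0.338
```

```bash
python3 -m handwheel '[[[0,-20,-28],0.14,-1],[[0,-40,-56],0.28,-1],[[10,-51,-70],0.338,-1],[[20,-51,-70],0.338,-1],[[20,-51,-70],0.338,-1]]'
python3 go.py 528 -25.5 315 -88.9
python3 - <<'E'
from h import *
p,W=cloud("side");cv2.imwrite("pics/s1.png",cv2.resize(p[60:300,130:450],None,fx=2,fy=2))
p,W=cloud("top");Z=W[...,2];cv2.imwrite("pics/t1.png",p)
m=((Z>.012)&(Z<.04)).astype(np.uint8);m[:80]=0
n,l,s,c=cv2.connectedComponentsWithStats(m)
for i in range(1,n):
    if s[i,4]>40: k=l==i;print(c[i].round(),s[i,4],np.round(np.median(W[k],0),3),rect(W[k])[1])
E
```

```text
time_s: 2.1
ee_pos: [0.5274, -0.026, 0.3787]
eef_rot: [0.98, 1.566, -2.141]
force: [0.2, -0.5, -0.2]
grip_width: 0.0937
t 2.1 p [ 0.5274 -0.026   0.3787] az -88.8 tilt -1.000 F [ 0.2 -0.5 -0.2] M [ 0.07  0.01 -0.  ] w 0.0937 q [-0.12  0.18  1.3  -0.    1.66  1.43]
 d [63.7 -0.7 -0.7] spin 0.002
[250. 162.] 712 [0.731 0.081 0.018] [183.   62.2]
[326. 170.] 73 [ 0.705 -0.128  0.025] [86.3 34.6]
[ 62. 239.] 500 [0.502 0.572 0.028] [299.   27.3]
[423. 220.] 220 [ 0.578 -0.403  0.024] [62.1 25.4]
[210. 249.] 385 [0.486 0.207 0.033] [180. 147.]
[279. 253.] 74 [ 0.475 -0.005  0.016] [78.7 18. ]
[137. 269.] 230 [0.427 0.372 0.024] [62.3 24.9]
[422. 278.] 565 [ 0.419 -0.398  0.024] [71.2 71.1]
[514. 338.] 655 [ 0.265 -0.643  0.015] [178.6  94.2]
```

View pics/s1.png

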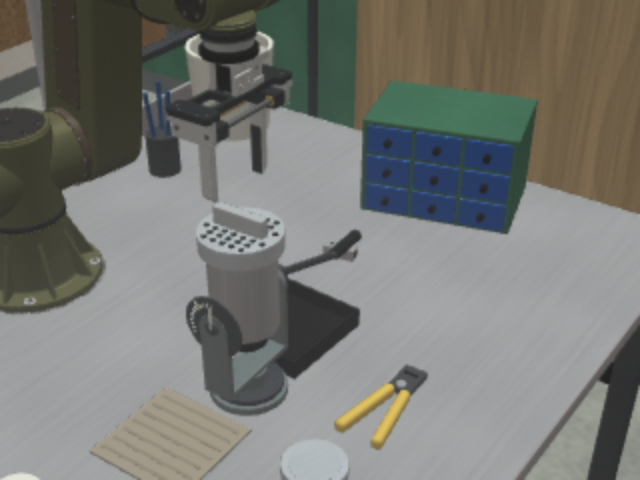

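Gripper (crop ~(235,150)) straddles the bar (240,218) as intended. Descend and grip.

```bash
python3 -m handwheel '[[[30,0,0],0,-1],[[55,-1,-1],0,-1],[[63,-1,-1],0,-1],[[63,-1,-1],0,1],[[63,-1,-1],0,1]]' 60
python3 -m handwheel '[[[0,0,0],0,1],[[0,0,0],0,1],[[0,0,0],0,1],[[0,0,0],0,1],[[0,0,0],0,1]]'
python3 go.py
```

```text
time_s: 2.7
ee_pos: [0.5287, -0.0262, 0.3192]
eef_rot: [2.086, 1.566, -1.037]
force: [0.3, 0.0, 0.4]
grip_width: 0.0811
time_s: 3.2
ee_pos: [0.5287, -0.0262, 0.3193]
eef_rot: [2.092, 1.566, -1.03]
force: [-0.8, 0.9, 0.0]
grip_width: 0.0412
t 3.2 p [ 0.5287 -0.0262  0.3193] az -88.9 tilt -1.000 F [-0.8  0.9  0. ] M [0.03 0.02 0.02] w 0.0412 q [-0.12  0.2   1.42 -0.    1.52  1.43]
```

```bash
python3 -m handwheel '[[[2,0,0],0,1],[[3,0,0],0,1],[[3,0,0],0,1],[[3,0,0],0,1],[[3,0,0],0,1]]' 60
python3 -m handwheel '[[[0,0,0],0,1],[[0,0,0],0,1],[[0,0,0],-0.05,1],[[0,0,0],-0.1,1],[[0,0,0],-0.2,1]]'
python3 go.py
```

```text
time_s: 3.7
ee_pos: [0.5288, -0.026, 0.3162]
eef_rot: [2.167, 1.566, -0.955]
force: [1.9, 3.0, -2.1]
grip_width: 0.0153
time_s: 4.2
ee_pos: [0.5289, -0.0262, 0.3161]
eef_rot: [1.904, 1.566, -1.016]
force: [0.7, -0.1, -1.0]
grip_width: 0.016
t 4.2 p [ 0.5289 -0.0262  0.3161] az -77.3 tilt -1.000 F [ 0.7 -0.1 -1. ] M [ 0.02 -0.26  0.01] w 0.0160 q [-0.12  0.2   1.43 -0.    1.51  1.23]
```

```bash
python3 -m handwheel '[[[0,0,0],-0.14,1],[[0,0,0],-0.28,1],[[0,0,0],-0.42,1],[[0,0,0],-0.56,1],[[0,0,0],-0.7,1]]'
python3 -m handwheel '[[[0,0,0],-0.14,1],[[0,0,0],-0.28,1],[[0,0,0],-0.42,1],[[0,0,0],-0.56,1],[[0,0,0],-0.7,1]]'
python3 -m handwheel '[[[0,0,0],-0.1,1],[[0,0,0],-0.15,1],[[0,0,0],-0.15,1],[[0,0,0],-0.15,1],[[0,0,0],-0.15,1]]'
python3 go.py
python3 - <<'E'
from h import *
p,W=cloud("side");cv2.imwrite("pics/s2.png",cv2.resize(p[60:300,130:450],None,fx=2,fy=2))
E
```

```text
time_s: 4.7
ee_pos: [0.5294, -0.026, 0.3164]
eef_rot: [1.509, 1.565, -0.705]
force: [5.3, 2.4, -1.0]
grip_width: 0.0153
time_s: 5.2
ee_pos: [0.5296, -0.0248, 0.3164]
eef_rot: [1.285, 1.566, -0.223]
force: [3.3, 11.0, -1.0]
grip_width: 0.0156
time_s: 5.7
ee_pos: [0.5293, -0.0241, 0.3164]
eef_rot: [1.454, 1.567, 0.097]
force: [-1.6, 6.6, -0.5]
grip_width: 0.0153
t 5.7 p [ 0.5293 -0.0241  0.3164] az 12.2 tilt -1.000 F [-1.6  6.6 -0.5] M [1.53 0.1  0.02] w 0.0153 q [-0.12  0.2   1.43  0.    1.51 -0.33]
```

View pics/s2.png

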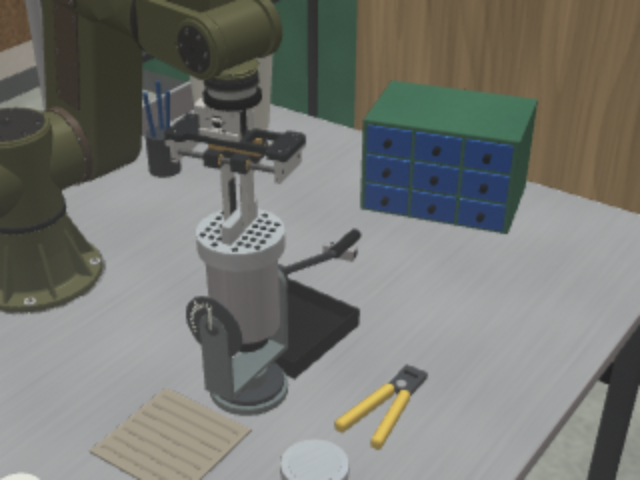

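The cap bar (crop 243,215) has turned about 100° and the yoke hasn't moved. Lift gently.

```bash
python3 -m handwheel '[[[-4,0,0],0,1],[[-8,0,0],0,1],[[-12,0,0],0,1],[[-16,0,0],0,1],[[-20,0,0],0,1]]'
python3 go.py
```

```text
time_s: 6.25
ee_pos: [0.5291, -0.024, 0.3366]
eef_rot: [1.516, 1.567, 0.158]
force: [-0.8, 4.2, -2.6]
grip_width: 0.0157
t 6.2 p [ 0.5291 -0.024   0.3366] az 12.2 tilt -1.000 F [-0.8  4.2 -2.6] M [ 0.74  0.04 -0.01] w 0.0157 q [-0.12  0.19  1.39  0.    1.56 -0.33]
```

```bash
python3 -m handwheel '[[[-20,0,0],0,1],[[-45,0,0],0,1],[[-70,0,0],0,1],[[-85,0,0],0,1],[[-85,0,0],0,1]]'
python3 go.py 506 -182 420 12.2
```

```text
time_s: 6.75
ee_pos: [0.5291, -0.0246, 0.424]
eef_rot: [1.267, 1.563, -0.091]
force: [0.4, -0.3, -1.9]
grip_width: 0.0155
t 6.8 p [ 0.5291 -0.0246  0.424 ] az 12.2 tilt -1.000 F [ 0.4 -0.3 -1.9] M [-0.04 -0.11  0.01] w 0.0155 q [-0.12  0.19  1.2   0.    1.75 -0.33]
 d [  3.9 -55.9 149. ] spin -0.000
```

```bash
python3 -m handwheel '[[[0,-15,40],0,1],[[0,-30,80],0,1],[[0,-45,120],0,1],[[0,-57,152],0,1],[[0,-57,152],0,1]]'
python3 -m handwheel '[[[45,0,0],0,1],[[90,0,0],0,1],[[135,0,0],0,1],[[180,0,0],0,1],[[225,0,0],0,1]]'
python3 go.py 506 -184 57 12.2
```

```text
time_s: 7.25
ee_pos: [0.5046, -0.1888, 0.4224]
eef_rot: [1.165, 1.565, -0.198]
force: [0.4, 0.2, -1.0]
grip_width: 0.0155
time_s: 7.75
ee_pos: [0.5055, -0.1885, 0.1952]
eef_rot: [1.102, 1.565, -0.26]
force: [0.6, 0.1, -2.1]
grip_width: 0.0152
t 7.8 p [ 0.5055 -0.1885  0.1952] az 12.0 tilt -1.000 F [ 0.6  0.1 -2.1] M [-0.07 -0.12  0.  ] w 0.0152 q [-0.43  0.29  1.59  0.    1.26 -0.63]
 d [138.2   0.7  -4.7] spin -0.004
```

```bash
python3 -m handwheel '[[[40,0,-2],0,1],[[80,0,-4],0,1],[[115,0,-4],0,1],[[133,0,-4],0,1],[[133,0,-4],0,1]]'
python3 -m handwheel '[[[2,0,0],0,1],[[4,0,0],0,1],[[6,0,0],0,1],[[7,0,0],0,1],[[7,0,0],0,1]]'
python3 go.py
```

```text
time_s: 8.25
ee_pos: [0.5038, -0.1838, 0.0593]
eef_rot: [1.563, 1.57, 0.201]
force: [0.2, -0.1, -0.8]
grip_width: 0.0156
time_s: 8.75
ee_pos: [0.5042, -0.1838, 0.0559]
eef_rot: [1.134, 1.568, -0.228]
force: [-18.0, 7.7, 35.5]
grip_width: 0.0154
t 8.8 p [ 0.5042 -0.1838  0.0559] az 12.0 tilt -1.000 F [-18.    7.7  35.5] M [1.41 3.24 0.07] w 0.0154 q [-0.42  0.46  1.71  0.    0.96 -0.63]
```

Contact. Release and rise.

```bash
python3 -m handwheel '[[[-2,0,0],0,1],[[-2,0,0],0,0.4],[[-2,0,0],0,0.4],[[-2,0,0],0,0.4],[[-2,0,0],0,0.4]]' 20
python3 -m handwheel '[[[0,0,0],0,0.4],[[0,0,0],0,0.4],[[0,0,0],0,0.4],[[-20,0,0],0,0.4],[[-60,0,0],0,0.4]]'
python3 -m handwheel '[[[-50,0,0],0,-0.2],[[-100,0,0],0,-0.2],[[-150,0,0],0,-0.2],[[-200,0,0],0,-0.2],[[-250,0,0],0,-0.2]]'
python3 go.py
python3 - <<'E'
from h import *
p,W=cloud("side");cv2.imwrite("pics/s3.png",cv2.resize(p[60:300,130:450],None,fx=2,fy=2))
p,W=cloud("top");cv2.imwrite("pics/t3.png",cv2.resize(p[130:310,120:360],None,fx=3,fy=3))
Z=W[...,2];P=W[200:290,300:390].reshape(-1,3);P=P[(P[:,2]>.025)&(P[:,2]<.045)];print(rect(P),np.nanpercentile(P[:,2],[5,50,95]))
hsv=cv2.cvtColor(p,cv2.COLOR_BGR2HSV)
m=((Z<.27)&(Z>.2)&(hsv[...,2]<60));m[:170]=0;m[200:]=0;m[:,:205]=0;m[:,260:]=0
print("grip",m.sum(),rect(W[m]))
E
```

```text
time_s: 9.25
ee_pos: [0.5041, -0.1839, 0.0577]
eef_rot: [1.154, 1.568, -0.207]
force: [0.7, 0.3, 0.2]
grip_width: 0.0281
time_s: 9.75
ee_pos: [0.5027, -0.1833, 0.116]
eef_rot: [-2.37, 1.568, 2.552]
force: [1.1, -0.0, 1.1]
grip_width: 0.0282
time_s: 10.25
ee_pos: [0.5028, -0.1834, 0.3683]
eef_rot: [-2.407, 1.568, 2.514]
force: [0.2, 0.5, -0.7]
grip_width: 0.0563
t 10.2 p [ 0.5028 -0.1834  0.3683] az 12.0 tilt -1.000 F [ 0.2  0.5 -0.7] M [-0.07 -0.09  0.02] w 0.0563 q [-0.42  0.2   1.3   0.    1.64 -0.63]
(array([ 509.7, -175.7], dtype=float32), array([123.1,  98.7], dtype=float32), 154.5) [0.0311529  0.03502709 0.0387095 ]
grip 195 (array([618.6, 100.2], dtype=float32), array([60.9, 14.7], dtype=float32), 91.1)
```

View pics/t3.png

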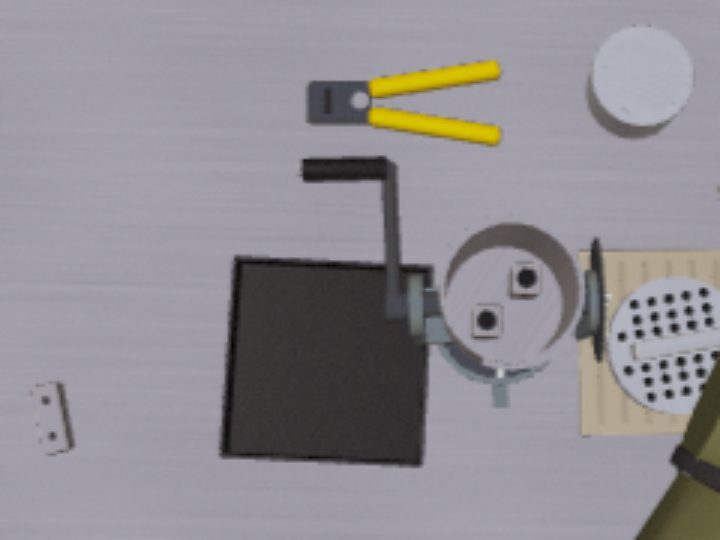

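Top crop: cap flat on the pad (680,345), drum open with two clean couplers (487,320) and (526,278), handle grip (345,170), tray clear. Going to the handle.

```bash
python3 go.py 619 97 368 1.1
python3 -m handwheel '[[[0,25,-42],0.03,-0.2],[[0,50,-84],0.07,-0.2],[[0,75,-126],0.11,-0.2],[[0,100,-168],0.15,-0.2],[[0,125,-210],0.19,-0.2]]'
python3 go.py 619 97 300 1.1 619 97 234 1.1
```

```text
t 10.3 p [ 0.5041 -0.184   0.373 ] az 12.0 tilt -1.000 F [-0.4 -0.7 -0.7] M [-0.01 -0.05  0.  ] w 0.0564 q [-0.42  0.2   1.3   0.    1.64 -0.63]
 d [   5.1  170.8 -251. ] spin 0.190
time_s: 10.85
ee_pos: [0.5829, 0.0494, 0.3727]
eef_rot: [1.189, 1.563, -0.364]
force: [0.6, 0.1, 0.3]
grip_width: 0.0565
t 10.8 p [0.5829 0.0494 0.3727] az 1.0 tilt -1.000 F [0.6 0.1 0.3] M [-0.02 -0.1  -0.02] w 0.0565 q [ 0.02  0.32  1.15 -0.    1.67  0.01]
 d [ 72.8  36.4 -47.2] spin -0.002
 d [138.8  35.9 -47.3] spin -0.002
```

```bash
python3 -m handwheel '[[[0,25,-35],0,-0.2],[[20,36,-47],0,-0.2],[[65,36,-47],0,-0.2],[[110,36,-47],0,-0.2],[[139,36,-47],0,-0.2]]'
python3 go.py 619 97 234 1.1
python3 - <<'E'
from h import *
p,W=cloud("side");cv2.imwrite("pics/s4.png",cv2.resize(p[120:260,200:380],None,fx=4,fy=4))
E
```

```text
time_s: 11.35
ee_pos: [0.618, 0.0968, 0.2298]
eef_rot: [0.75, 1.567, -0.803]
force: [0.9, 0.6, 0.9]
grip_width: 0.0565
t 11.3 p [0.618  0.0968 0.2298] az 1.0 tilt -1.000 F [0.9 0.6 0.9] M [-0.03 -0.11 -0.03] w 0.0565 q [ 0.1   0.46  1.27 -0.    1.4   0.08]
 d [-4.2  1.  -0.2] spin -0.001
```

View pics/s4.png

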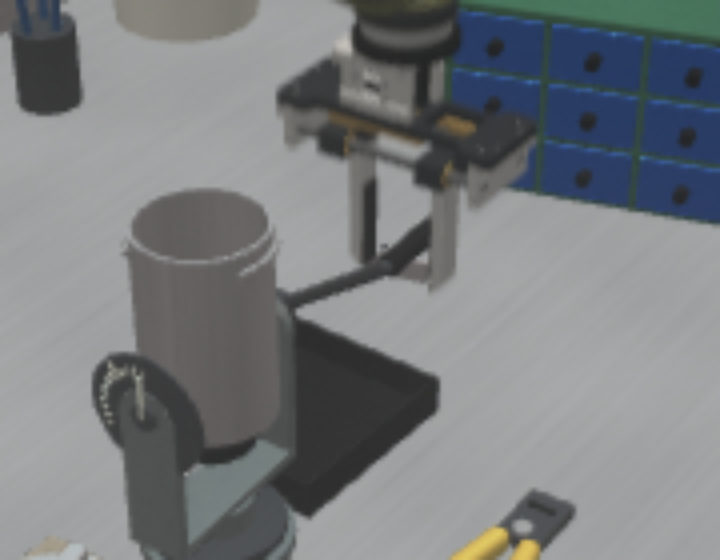

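The fingers (360,210),(440,230) straddle the sleeve. Close.

```bash
python3 -m handwheel '[[[-3,0,0],0,1],[[-3,0,0],0,1],[[-3,0,0],0,1],[[-3,0,0],0,1],[[-3,0,0],0,1]]' 40
python3 -m handwheel '[[[0,0,0],0,1],[[0,0,0],0,1],[[0,0,0],0,1],[[0,0,0],0,1],[[0,0,0],0,1]]'
python3 go.py
```

```text
time_s: 11.9
ee_pos: [0.618, 0.0967, 0.2301]
eef_rot: [0.493, 1.567, -1.06]
force: [10.3, 2.5, 1.7]
grip_width: 0.02
time_s: 12.4
ee_pos: [0.6183, 0.0968, 0.2305]
eef_rot: [0.763, 1.567, -0.79]
force: [6.0, -0.6, 2.4]
grip_width: 0.017
t 12.4 p [0.6183 0.0968 0.2305] az 1.0 tilt -1.000 F [ 6.  -0.6  2.4] M [ 0.08 -0.96  0.2 ] w 0.0170 q [ 0.1   0.46  1.27 -0.    1.4   0.08]
```

```bash
cat > arc.py <<'E'
# swing arc rows: python3 arc.py total_rad(clockwise+) rows
import sys,numpy as np
from go import st
tot=float(sys.argv[1]);n=int(sys.argv[2]);o,R,az=st();C=np.array([528,-25.5,0]);p=o["ee_pos"]*1000
r=(p-C)[:2]
print("p",p.round(1),"rad %.1f ang %.1f az %.1f"%(np.hypot(*r),np.degrees(np.arctan2(r[1],r[0])),az),"F",o["force"].round(1))
for i in range(1,n+1):
    f=-tot*i/n;c,s=np.cos(f),np.sin(f);q=np.array([c*r[0]-s*r[1],s*r[0]+c*r[1]])
    q=q-r
    print((R.T@np.array([q[0],q[1],0])).round(0),round(-f,3))
E
python3 arc.py 0.65 5
```

```text
p [618.3  96.8 230.5] rad 152.0 ang 53.5 az 1.0 F [ 6.  -0.6  2.4]
[ 0. 15. 13.] 0.13
[ 0. 28. 28.] 0.26
[ 0. 39. 44.] 0.39
[ 0. 48. 62.] 0.52
[ 0. 54. 81.] 0.65
```

```bash
python3 -m handwheel '[[[0,15,13],0.13,1],[[0,28,28],0.26,1],[[0,39,44],0.39,1],[[0,48,62],0.52,1],[[0,54,81],0.65,1]]' 40
python3 arc.py 0.67 5
```

```text
time_s: 12.9
ee_pos: [0.6731, 0.0172, 0.2297]
eef_rot: [-0.196, 1.569, -2.403]
force: [-6.2, 6.6, -2.5]
grip_width: 0.0171
p [673.1  17.2 229.7] rad 151.2 ang 16.4 az -36.5 F [-6.2  6.6 -2.5]
[ 0. 15. 13.] 0.134
[ 0. 29. 28.] 0.268
[ 0. 40. 45.] 0.402
[ 0. 49. 64.] 0.536
[ 0. 55. 83.] 0.67
```

```bash
python3 -m handwheel '[[[0,15,13],0.134,1],[[0,29,28],0.268,1],[[0,40,45],0.402,1],[[0,49,64],0.536,1],[[0,55,83],0.67,1]]' 40
python3 arc.py 0.02 1
python3 - <<'E'
from h import *
p,W=cloud("top");cv2.imwrite("pics/t5.png",cv2.resize(p[130:310,120:360],None,fx=3,fy=3))
E
```

```text
time_s: 13.4
ee_pos: [0.667, -0.0816, 0.2285]
eef_rot: [-0.498, 1.565, 2.903]
force: [-6.5, 10.1, -3.0]
grip_width: 0.0167
p [667.  -81.6 228.5] rad 149.9 ang -22.0 az -75.1 F [-6.5 10.1 -3. ]
[0. 2. 2.] 0.02
```

View pics/t5.png

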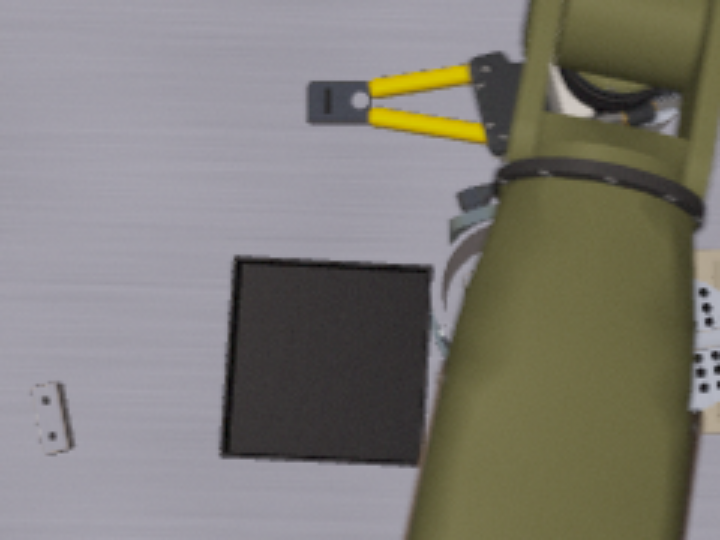

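```bash
python3 -m handwheel '[[[-15,-12,0],0,1],[[-27,-27,0],0,1],[[-38,-43,0],0,1],[[-45,-61,0],0,1],[[-50,-79,0],0,1]]' 40
python3 go.py
```

```text
time_s: 13.95
ee_pos: [0.6441, -0.0084, 0.2768]
eef_rot: [-0.186, 1.554, -3.079]
force: [-16.1, -7.3, -18.4]
grip_width: 0.0168
t 13.9 p [ 0.6441 -0.0084  0.2768] az -75.8 tilt -1.000 F [-16.1  -7.3 -18.4] M [-1.4   2.73  0.22] w 0.0168 q [-0.07  0.5   1.12 -0.    1.54  1.25]
```

```bash
python3 -m handwheel '[[[1,-17,1],0,1],[[2,-34,2],0,1],[[5,-50,2],0,1],[[11,-66,2],0,1],[[19,-81,2],0,1]]' 40
python3 go.py
```

```text
time_s: 14.45
ee_pos: [0.6214, 0.07, 0.2599]
eef_rot: [-0.138, 1.555, -3.031]
force: [-5.7, -4.9, 7.6]
grip_width: 0.0169
t 14.4 p [0.6214 0.07   0.2599] az -75.8 tilt -1.000 F [-5.7 -4.9  7.6] M [-0.75  0.95  0.13] w 0.0169 q [ 0.05  0.46  1.21 -0.    1.49  1.38]
```

```bash
python3 -m handwheel '[[[4,-7,0],0,1],[[9,-12,0],0,1],[[13,-18,0],0,1],[[18,-23,0],0,1],[[24,-28,0],0,1]]' 40
python3 -m handwheel '[[[2,-2,0],0,1],[[5,-5,0],0,1],[[8,-7,0],0,1],[[11,-9,0],0,1],[[14,-11,0],0,1]]'
python3 -m handwheel '[[[3,-2,0],0,1],[[6,-4,0],0,1],[[9,-5,0],0,1],[[9,-5,0],0,1],[[9,-5,0],0,1]]'
python3 -m handwheel '[[[0,0,0],0,1],[[0,0,0],0,1],[[0,0,0],0,1],[[0,0,0],0,1],[[0,0,0],0,1]]'
python3 go.py
python3 - <<'E'
from h import *
p,W=cloud("top");q,_=cloud("side");cv2.imwrite("pics/t6.png",np.hstack([cv2.resize(p[190:310,160:300],(420,360)),cv2.resize(q[130:290,200:370],(380,360))]))
E
```

```text
time_s: 14.95
ee_pos: [0.6133, 0.0968, 0.2363]
eef_rot: [-0.108, 1.553, -3.001]
force: [-8.0, -2.9, 7.1]
grip_width: 0.017
time_s: 15.45
ee_pos: [0.6103, 0.1067, 0.2225]
eef_rot: [-0.048, 1.553, -2.942]
force: [-0.9, -5.8, 2.4]
grip_width: 0.0169
time_s: 15.95
ee_pos: [0.6088, 0.1118, 0.2132]
eef_rot: [-0.075, 1.552, -2.969]
force: [-0.7, 0.1, -3.8]
grip_width: 0.0167
time_s: 16.45
ee_pos: [0.6088, 0.1118, 0.2131]
eef_rot: [-0.079, 1.552, -2.972]
force: [0.7, -0.8, 0.3]
grip_width: 0.0171
t 16.4 p [0.6088 0.1118 0.2131] az -75.8 tilt -1.000 F [ 0.7 -0.8  0.3] M [-0.06 -0.09  0.19] w 0.0171 q [ 0.12  0.47  1.3  -0.    1.39  1.45]
```

View pics/t6.png

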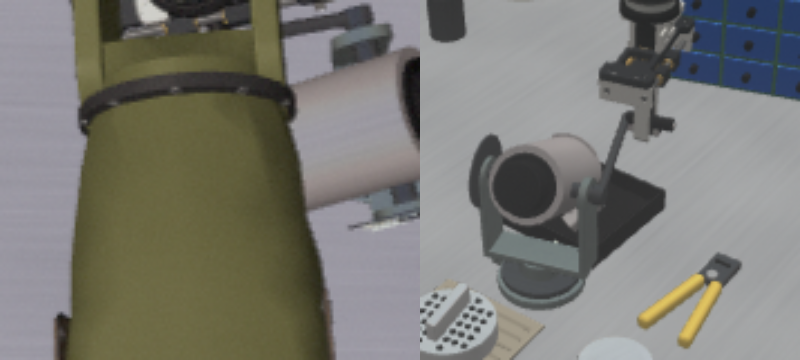

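The drum is tipped past level over the tray with the mouth pointing down; couplers are hidden. Tip slightly more, wait, then stand it up.

```bash
python3 -m handwheel '[[[4,-2,0],0,1],[[8,-4,0],0,1],[[11,-5,0],0,1],[[11,-5,0],0,1],[[11,-5,0],0,1]]' 40
python3 -m handwheel '[[[0,0,0],0,1],[[0,0,0],0,1],[[0,0,0],0,1],[[0,0,0],0,1],[[0,0,0],0,1]]'
python3 -m handwheel '[[[-17,8,0],0,1],[[-33,20,0],0,1],[[-46,33,0],0,1],[[-58,49,0],0,1],[[-66,66,0],0,1]]'
python3 go.py
```

```text
time_s: 17.05
ee_pos: [0.6072, 0.1169, 0.2015]
eef_rot: [-0.1, 1.551, -2.994]
force: [1.8, 0.2, -3.4]
grip_width: 0.017
time_s: 17.55
ee_pos: [0.6072, 0.1169, 0.2015]
eef_rot: [-0.101, 1.551, -2.995]
force: [1.5, 0.2, -1.1]
grip_width: 0.0171
time_s: 18.05
ee_pos: [0.6255, 0.0537, 0.2688]
eef_rot: [-0.204, 1.555, -3.097]
force: [9.9, 8.2, -1.6]
grip_width: 0.0169
t 18.1 p [0.6255 0.0537 0.2688] az -75.7 tilt -1.000 F [ 9.9  8.2 -1.6] M [ 1.3  -1.77  0.18] w 0.0169 q [ 0.03  0.46  1.19 -0.    1.51  1.35]
```

```bash
python3 -m handwheel '[[[-6,18,0],0,1],[[-9,37,-1],0,1],[[-8,56,-1],0,1],[[-5,75,-2],0,1],[[1,93,-2],0,1]]'
python3 go.py
python3 -m handwheel '[[[9,17,0],0,1],[[20,32,0],0,1],[[30,42,0],0,1],[[38,49,0],0,1],[[40,50,0],0,1]]'
python3 arc.py -0.65 5
```

```text
time_s: 18.55
ee_pos: [0.6515, -0.0358, 0.2686]
eef_rot: [-0.314, 1.559, 3.077]
force: [8.6, 7.6, 2.5]
grip_width: 0.0174
t 18.6 p [ 0.6515 -0.0358  0.2686] az -75.7 tilt -1.000 F [8.6 7.6 2.5] M [ 1.15 -1.58  0.05] w 0.0174 q [-0.11  0.52  1.11 -0.    1.53  1.21]
time_s: 19.05
ee_pos: [0.6648, -0.0851, 0.2292]
eef_rot: [-0.311, 1.563, 3.08]
force: [10.4, -0.5, 8.0]
grip_width: 0.0173
p [664.8 -85.1 229.2] rad 149.2 ang -23.5 az -75.7 F [10.4 -0.5  8. ]
[ -0. -16. -11.] -0.13
[ -0. -33. -20.] -0.26
[ -0. -52. -26.] -0.39
[ -0. -71. -30.] -0.52
[ -0. -90. -31.] -0.65
```

```bash
cat > tray.py <<'E'
from h import *
def chk():
  for n in("top","side"):
    p,W=cloud(n);v=cv2.cvtColor(p,cv2.COLOR_BGR2HSV)[...,2];X,Y,Z=W[...,0],W[...,1],W[...,2]
    m=((abs(X-.4835)<.084)&(abs(Y-.128)<.084)&(Z>.012)&(Z<.09)&(v>70)).astype(np.uint8)
    k,l,s,c=cv2.connectedComponentsWithStats(m)
    for i in range(1,k):
        if s[i,4]>25:q=W[l==i];print(n,s[i,4],np.round(np.median(q,0),3),"zmax %.3f"%np.nanmax(q[:,2]),rect(q))
if __name__=="__main__":chk()
E
python3 tray.py
```

```text
top 205 [0.524 0.112 0.028] zmax 0.036 (array([524.4, 111.6], dtype=float32), array([62.5, 23.9], dtype=float32), 84.0)
top 207 [0.48  0.143 0.028] zmax 0.034 (array([479.8, 142.9], dtype=float32), array([61.4, 23.7], dtype=float32), 108.0)
side 62 [0.537 0.12  0.024] zmax 0.034 (array([531.9, 119.7], dtype=float32), array([43.4, 23.7], dtype=float32), 81.2)
```

Both couplers lie flat in the tray (524,112) and (480,143) mm. Swing home.

```bash
python3 -m handwheel '[[[0,-16,-11],-0.13,1],[[0,-33,-20],-0.26,1],[[0,-52,-26],-0.39,1],[[0,-71,-30],-0.52,1],[[0,-90,-31],-0.65,1]]'
python3 arc.py -0.69 5; python3 go.py 618.3 96.8 230 1
```

```text
time_s: 19.65
ee_pos: [0.6743, 0.0094, 0.2307]
eef_rot: [0.024, 1.569, -2.215]
force: [13.7, -5.7, 4.8]
grip_width: 0.0171
p [674.3   9.4 230.7] rad 150.4 ang 13.4 az -38.2 F [13.7 -5.7  4.8]
[ -0. -17. -12.] -0.138
[ -0. -36. -21.] -0.276
[ -0. -55. -28.] -0.414
[ -0. -76. -31.] -0.552
[ -0. -96. -32.] -0.69
t 19.6 p [0.6743 0.0094 0.2307] az -38.2 tilt -1.000 F [13.7 -5.7  4.8] M [-0.83 -2.34 -0.12] w 0.0171 q [-0.04  0.58  1.1  -0.    1.47  0.63]
 d [  0.7 -98.1 -34. ] spin -0.685
```

```bash
python3 -m handwheel '[[[0,-17,-12],-0.138,1],[[0,-36,-22],-0.276,1],[[0,-56,-29],-0.414,1],[[0,-77,-33],-0.552,1],[[0,-98,-34],-0.685,1]]'
python3 go.py 618.3 96.8 230 1
```

```text
time_s: 20.15
ee_pos: [0.6186, 0.0964, 0.2312]
eef_rot: [0.4, 1.568, -1.149]
force: [5.1, -9.1, 1.4]
grip_width: 0.0172
t 20.1 p [0.6186 0.0964 0.2312] az 1.3 tilt -1.000 F [ 5.1 -9.1  1.4] M [-1.56 -0.9   0.1 ] w 0.0172 q [ 0.1   0.46  1.27 -0.    1.41  0.08]
 d [ 1.2 -0.3 -0.5] spin 0.005
```

Home. Release, rise, and go look.

```bash
python3 -m handwheel '[[[0,0,0],0.005,0.2],[[0,0,0],0.005,0.2],[[0,0,0],0.005,0.2],[[0,0,0],0.005,0.2],[[0,0,0],0.005,0.2]]' 20
python3 -m handwheel '[[[-5,0,0],0,0],[[-40,0,0],0,0],[[-80,0,0],0,0],[[-120,0,0],0,0],[[-150,0,0],0,0]]'
python3 -m handwheel '[[[0,0,-40],0,0],[[0,0,-80],0,0],[[0,0,-120],0,0],[[0,0,-160],0,0],[[0,0,-200],0,0]]'
python3 go.py 427 373 250 103; python3 tray.py
python3 - <<'E'
from h import *
p,W=cloud("top");Z=W[...,2];cv2.imwrite("pics/t7.png",cv2.resize(p[130:310,120:440],None,fx=2.4,fy=2.4))
for n,u0,u1,v0,v1 in(("A",110,175,240,300),("B",395,450,190,255)):
    P=W[v0:v1,u0:u1].reshape(-1,3);P=P[(P[:,2]>.012)&(P[:,2]<.04)];print(n,np.median(P,0).round(4),rect(P))
E
```

```text
time_s: 20.65
ee_pos: [0.6188, 0.096, 0.2309]
eef_rot: [0.243, 1.568, -1.312]
force: [-0.2, 0.4, -0.1]
grip_width: 0.0379
time_s: 21.15
ee_pos: [0.6186, 0.0963, 0.3841]
eef_rot: [0.941, 1.567, -0.614]
force: [-0.0, -0.4, 0.1]
grip_width: 0.0466
time_s: 21.65
ee_pos: [0.6153, 0.2977, 0.3841]
eef_rot: [0.999, 1.567, -0.557]
force: [0.8, 0.4, 1.0]
grip_width: 0.0473
t 21.6 p [0.6153 0.2977 0.3841] az 0.8 tilt -1.000 F [0.8 0.4 1. ] M [-0.09 -0.13 -0.01] w 0.0473 q [ 0.4   0.6   0.73 -0.    1.81  0.38]
 d [ 133.3 -187.6  -78.4] spin -1.783
top 204 [0.524 0.112 0.028] zmax 0.035 (array([524.6, 111.9], dtype=float32), array([62.7, 24.1], dtype=float32), 83.8)
top 206 [0.48  0.143 0.028] zmax 0.035 (array([480. , 143.1], dtype=float32), array([61.8, 24.2], dtype=float32), 108.0)
side 231 [0.532 0.116 0.028] zmax 0.089 (array([521.5, 115.3], dtype=float32), array([153.3,  58.1], dtype=float32), 116.0)
A [nan nan nan] (array([0., 0.], dtype=float32), array([0., 0.], dtype=float32), 0.0)
B [ 0.5788 -0.4026  0.0246] (array([ 578.6, -404.4], dtype=float32), array([62.5, 24.5], dtype=float32), 57.4)
  return _methods._mean(a, axis=axis, dtype=dtype,
  ret = um.true_divide(
```

View pics/t7.png

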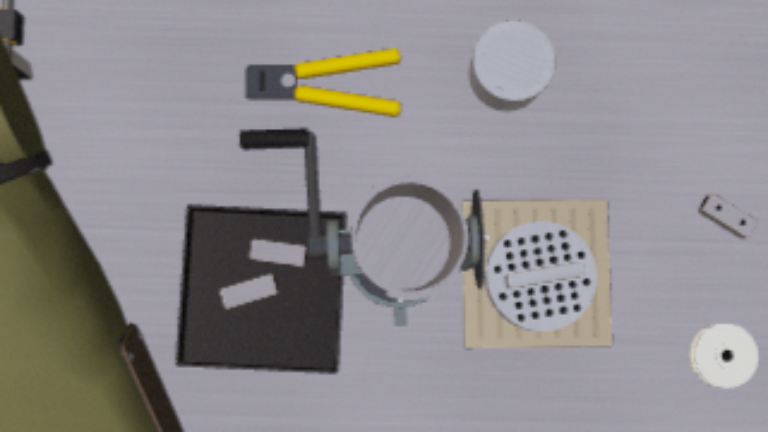

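Drum is empty at (403,240) and home, clean couplers in the tray (277,252),(248,291), cap on the pad, next B at (728,215); A is hidden under the arm, so check it in the side view.

```bash
cat > na.py <<'E'
from h import *
for n in("side","top"):
    p,W=cloud(n);v=cv2.cvtColor(p,cv2.COLOR_BGR2HSV)[...,2];X,Y,Z=W[...,0],W[...,1],W[...,2]
    m=((abs(X-.43)<.13)&(abs(Y-.37)<.1)&(Z>.013)&(Z<.035))
    if m.sum()>10:print(n,m.sum(),np.median(W[m],0).round(4),rect(W[m&(Z>.018)]))
E
python3 na.py
python3 -m handwheel '[[[0,-38,-16],0.14,-0.2],[[0,-75,-32],0.28,-0.2],[[20,-113,-48],0.42,-0.2],[[50,-150,-63],0.56,-0.2],[[80,-188,-78],0.7,-0.2]]' 40
python3 go.py 427 373 250 -76.7; python3 na.py
```

```text
side 51 [0.4473 0.3731 0.0229] (array([430.7, 375.1], dtype=float32), array([61.8, 27. ], dtype=float32), 17.3)
time_s: 22.4
ee_pos: [0.4262, 0.3695, 0.3031]
eef_rot: [1.93, 1.566, -0.334]
force: [1.3, 0.9, 0.1]
grip_width: 0.0563
t 22.4 p [0.4262 0.3695 0.3031] az -39.7 tilt -1.000 F [1.3 0.9 0.1] M [-0.03 -0.1  -0.02] w 0.0563 q [ 0.65  0.28  1.35 -0.    1.51  1.34]
 d [53.1 -1.8 -3.1] spin 0.646
side 52 [0.447  0.3717 0.0226] (array([430.5, 374.7], dtype=float32), array([62.8, 29.3], dtype=float32), 15.8)
top 229 [0.4269 0.3725 0.0237] (array([427., 373.], dtype=float32), array([62. , 24.6], dtype=float32), 12.6)
```

```bash
python3 -m handwheel '[[[20,-2,-3],0.14,-0.2],[[40,-2,-3],0.28,-0.2],[[60,-2,-3],0.42,-0.2],[[80,-2,-3],0.56,-0.2],[[100,-2,-3],0.655,-0.2]]'
python3 go.py 427 372.5 60 -77.3
python3 -m handwheel '[[[50,0,0],0,-0.2],[[100,0,0],0,-0.2],[[140,0,0],0,-0.2],[[140,0,0],0,-0.2],[[140,0,0],0,-0.2]]'
python3 go.py 427 372.5 18 -77.3
```

```text
time_s: 23.0
ee_pos: [0.4249, 0.3718, 0.2003]
eef_rot: [1.262, 1.566, -1.659]
force: [-0.9, 0.3, 0.0]
grip_width: 0.0565
t 23.0 p [0.4249 0.3718 0.2003] az -77.4 tilt -1.000 F [-0.9  0.3  0. ] M [0.02 0.01 0.03] w 0.0565 q [ 0.66  0.35  1.5  -0.    1.29  2.01]
 d [140.3  -0.9  -2.4] spin -0.002
time_s: 23.5
ee_pos: [0.4263, 0.3709, 0.062]
eef_rot: [1.496, 1.566, -1.426]
force: [-0.0, 0.5, 1.1]
grip_width: 0.0565
t 23.5 p [0.4263 0.3709 0.062 ] az -77.4 tilt -1.000 F [-0.   0.5  1.1] M [ 0.04  0.01 -0.  ] w 0.0565 q [ 0.65  0.51  1.62 -0.    1.01  2.01]
 d [44.  -1.6 -1.1] spin -0.002
```

```bash
python3 -m handwheel '[[[25,-1,-1],0,-0.2],[[42,-1,-1],0,-0.2],[[44,-1,-1],0,-0.2],[[44,-1,-1],0,1],[[44,-1,-1],0,1]]' 40
python3 -m handwheel '[[[0,0,0],0,1],[[0,0,0],0,1],[[0,0,0],0,1],[[0,0,0],0,1],[[0,0,0],0,1]]'
python3 go.py
python3 -m handwheel '[[[-30,0,0],0,1],[[-80,0,0],0,1],[[-130,0,0],0,1],[[-180,0,0],0,1],[[-230,0,0],0,1]]'
python3 -m handwheel '[[[-30,0,0],0,1],[[-80,0,0],0,1],[[-120,0,0],0,1],[[-120,0,0],0,1],[[-120,0,0],0,1]]'
python3 go.py 527 -25.5 370 -77
python3 - <<'E'
from h import *
p,W=cloud("top");Z=W[...,2];P=W[180:270,240:345].reshape(-1,3);P=P[(P[:,2]>.283)&(P[:,2]<.297)];print(len(P),cv2.minEnclosingCircle((P[:,:2]*1000).astype(np.float32)),np.median(P,0))
E
```

```text
time_s: 24.0
ee_pos: [0.4281, 0.3725, 0.0202]
eef_rot: [2.257, 1.567, -0.666]
force: [0.3, 0.1, 0.5]
grip_width: 0.0439
time_s: 24.5
ee_pos: [0.4285, 0.3729, 0.0212]
eef_rot: [2.602, 1.566, -0.32]
force: [-0.8, 0.1, 6.7]
grip_width: 0.0235
t 24.5 p [0.4285 0.3729 0.0212] az -77.4 tilt -1.000 F [-0.8  0.1  6.7] M [ 0.05  0.16 -0.03] w 0.0235 q [ 0.65  0.58  1.63 -0.    0.93  2.01]
time_s: 25.0
ee_pos: [0.4271, 0.3729, 0.2534]
eef_rot: [2.568, 1.566, -0.354]
force: [0.2, -0.1, -1.3]
grip_width: 0.0237
time_s: 25.5
ee_pos: [0.4265, 0.373, 0.3732]
eef_rot: [2.601, 1.566, -0.321]
force: [0.6, -1.0, -2.0]
grip_width: 0.0237
t 25.5 p [0.4265 0.373  0.3732] az -77.4 tilt -1.000 F [ 0.6 -1.  -2. ] M [-0.01  0.03 -0.04] w 0.0237 q [ 0.66  0.28  1.2  -0.    1.66  2.01]
 d [  4.3 410.8 -11.2] spin -0.007
299 ((524.0386352539062, -24.424726486206055), 53.34354019165039) [ 0.52624135 -0.02748342  0.29025498]
```

```bash
python3 -m handwheel '[[[0,42,0],0,1],[[0,84,-1],0,1],[[0,126,-2],0,1],[[0,168,-3],0,1],[[0,210,-4],0,1]]'
python3 -m handwheel '[[[0,42,0],0,1],[[0,84,-1],0,1],[[0,126,-2],0,1],[[0,168,-3],0,1],[[0,195,-4],0,1]]'
python3 go.py 525 -25 300 -77.4 525 -25 258 -77.4
```

```text
time_s: 26.05
ee_pos: [0.4758, 0.1671, 0.371]
eef_rot: [1.316, 1.567, -1.606]
force: [0.9, 0.2, -1.6]
grip_width: 0.0236
time_s: 26.55
ee_pos: [0.5221, -0.0248, 0.3696]
eef_rot: [0.571, 1.566, -2.352]
force: [0.3, -0.2, -0.9]
grip_width: 0.0236
t 26.6 p [ 0.5221 -0.0248  0.3696] az -77.5 tilt -1.000 F [ 0.3 -0.2 -0.9] M [ 0.02  0.02 -0.  ] w 0.0236 q [-0.12  0.17  1.33 -0.    1.64  1.24]
 d [69.6  0.6 -3.1] spin -0.002
 d [111.6   0.5  -3.3] spin -0.002
```

```bash
python3 -m handwheel '[[[0,0,-3],0,1],[[40,0,-3],0,1],[[75,0,-3],0,1],[[105,0,-3],0,1],[[128,0,-3],0,1]]'
python3 go.py
python3 -m handwheel '[[[0,0,0],0,0.28],[[0,0,0],0,0.28],[[0,0,0],0,0.28],[[0,0,0],0,0.28],[[0,0,0],0,0.28]]' 20
python3 -m handwheel '[[[-35,0,0],0,0.28],[[-70,0,0],0,0.28],[[-105,0,0],0,0.28],[[-130,0,0],0,0.28],[[-130,0,0],0,0.28]]'
python3 go.py 579 -403.5 300 -32
python3 - <<'E'
from h import *
p,W=cloud("top");P=W[190:255,395:450].reshape(-1,3);P=P[(P[:,2]>.012)&(P[:,2]<.04)];print("B",np.median(P,0).round(4),rect(P))
E
```

```text
time_s: 27.05
ee_pos: [0.5234, -0.0236, 0.2383]
eef_rot: [0.151, 1.563, -2.771]
force: [0.2, -0.6, -0.8]
grip_width: 0.0235
t 27.1 p [ 0.5234 -0.0236  0.2383] az -77.5 tilt -1.000 F [ 0.2 -0.6 -0.8] M [ 0.02 -0.03  0.02] w 0.0235 q [-0.11  0.23  1.56 -0.    1.35  1.24]
time_s: 27.55
ee_pos: [0.5236, -0.0236, 0.2391]
eef_rot: [0.244, 1.564, -2.678]
force: [0.0, -0.8, -0.0]
grip_width: 0.0337
time_s: 28.05
ee_pos: [0.525, -0.0233, 0.373]
eef_rot: [1.359, 1.567, -1.564]
force: [0.2, -1.0, 0.4]
grip_width: 0.034
t 28.1 p [ 0.525  -0.0233  0.373 ] az -77.5 tilt -1.000 F [ 0.2 -1.   0.4] M [ 0.    0.04 -0.  ] w 0.0340 q [-0.11  0.18  1.32 -0.    1.64  1.24]
 d [ 74.4 382.6  29.7] spin -0.793
B [ 0.5788 -0.4031  0.0244] (array([ 579.1, -404.2], dtype=float32), array([61.6, 24.2], dtype=float32), 59.2)
```

```bash
python3 -m handwheel '[[[0,42,3],0,-0.2],[[0,84,6],0,-0.2],[[0,126,9],0,-0.2],[[0,168,13],0,-0.2],[[0,200,15],0,-0.2]]'
python3 -m handwheel '[[[0,42,3],-0.14,-0.2],[[0,84,6],-0.28,-0.2],[[0,126,9],-0.42,-0.2],[[0,168,13],-0.56,-0.2],[[20,183,15],-0.7,-0.2]]'
python3 go.py 579 -403.5 200 -31.5
```

```text
time_s: 28.6
ee_pos: [0.5531, -0.224, 0.3697]
eef_rot: [0.275, 1.565, -2.649]
force: [0.7, 0.6, 0.6]
grip_width: 0.0564
time_s: 29.1
ee_pos: [0.5776, -0.4098, 0.3495]
eef_rot: [-0.195, 1.565, -2.416]
force: [0.2, 0.0, -0.9]
grip_width: 0.0566
t 29.1 p [ 0.5776 -0.4098  0.3495] az -37.2 tilt -1.000 F [ 0.2  0.  -0.9] M [-0.02 -0.02 -0.04] w 0.0566 q [-0.67  0.66  0.7  -0.01  1.78 -0.02]
 d [149.5  -2.5  -6.7] spin -0.100
```

```bash
python3 -m handwheel '[[[50,-2,-6],-0.1,-0.2],[[100,-2,-6],-0.1,-0.2],[[150,-2,-6],-0.1,-0.2],[[200,-2,-6],-0.1,-0.2],[[250,-2,-6],-0.1,-0.2]]'
python3 -m handwheel '[[[15,0,0],0,-0.2],[[30,0,0],0,-0.2],[[40,0,0],0,-0.2],[[40,0,0],0,-0.2],[[40,0,0],0,-0.2]]'
python3 go.py 579 -403.5 18 -31.5
```

```text
time_s: 29.6
ee_pos: [0.5778, -0.4041, 0.097]
eef_rot: [-0.541, 1.565, -2.662]
force: [1.4, -0.4, 0.0]
grip_width: 0.0564
time_s: 30.1
ee_pos: [0.5779, -0.4045, 0.0581]
eef_rot: [-0.291, 1.565, -2.412]
force: [-0.1, -0.1, 0.6]
grip_width: 0.0563
t 30.1 p [ 0.5779 -0.4045  0.0581] az -31.5 tilt -1.000 F [-0.1 -0.1  0.6] M [-0.04 -0.06 -0.  ] w 0.0563 q [-0.66  0.8   1.15 -0.01  1.2  -0.11]
 d [40.1  0.4 -1.6] spin -0.000
```

```bash
python3 -m handwheel '[[[25,0,-1],0,-0.2],[[39,0,-1],0,-0.2],[[40,0,-1],0,-0.2],[[40,0,-1],0,1],[[40,0,-1],0,1]]' 40
python3 -m handwheel '[[[0,0,0],0,1],[[0,0,0],0,1],[[0,0,0],0,1],[[0,0,0],0,1],[[0,0,0],0,1]]'
python3 go.py
python3 -m handwheel '[[[-30,0,0],0,1],[[-80,0,0],0,1],[[-130,0,0],0,1],[[-180,0,0],0,1],[[-230,0,0],0,1]]'
python3 -m handwheel '[[[-30,0,0],0,1],[[-80,0,0],0,1],[[-125,0,0],0,1],[[-125,0,0],0,1],[[-125,0,0],0,1]]'
python3 go.py 525 -25 375 -31.5
```

```text
time_s: 30.6
ee_pos: [0.5787, -0.4042, 0.0193]
eef_rot: [-0.001, 1.565, -2.122]
force: [0.4, 0.2, 1.1]
grip_width: 0.0437
time_s: 31.1
ee_pos: [0.579, -0.4044, 0.02]
eef_rot: [0.176, 1.565, -1.945]
force: [-0.1, -0.0, 6.1]
grip_width: 0.0238
t 31.1 p [ 0.579  -0.4044  0.02  ] az -31.5 tilt -1.000 F [-0.1 -0.   6.1] M [0.11 0.05 0.08] w 0.0238 q [-0.66  0.84  1.16 -0.01  1.13 -0.11]
time_s: 31.6
ee_pos: [0.5791, -0.4029, 0.2517]
eef_rot: [0.024, 1.565, -2.097]
force: [0.1, -0.3, -1.7]
grip_width: 0.0238
time_s: 32.1
ee_pos: [0.5795, -0.4023, 0.3764]
eef_rot: [0.074, 1.565, -2.047]
force: [-0.2, -0.3, -3.0]
grip_width: 0.0238
t 32.1 p [ 0.5795 -0.4023  0.3764] az -31.5 tilt -1.000 F [-0.2 -0.3 -3. ] M [-0.01 -0.05  0.02] w 0.0238 q [-0.66  0.67  0.64 -0.01  1.84 -0.11]
 d [  -0.3 -243.7 -293.1] spin -0.000
```

```bash
python3 -m handwheel '[[[0,-30,-36],0,1],[[0,-60,-72],0,1],[[0,-90,-108],0,1],[[0,-120,-144],0,1],[[0,-150,-180],0,1]]'
python3 -m handwheel '[[[0,-30,-36],0,1],[[0,-60,-72],0,1],[[0,-90,-108],0,1],[[0,-94,-113],0,1],[[0,-94,-113],0,1]]'
python3 go.py 525 -25 242 -31.5
```

```text
time_s: 32.6
ee_pos: [0.5447, -0.1685, 0.373]
eef_rot: [-0.468, 1.564, -2.589]
force: [1.1, -0.0, -1.7]
grip_width: 0.0238
time_s: 33.1
ee_pos: [0.5231, -0.022, 0.371]
eef_rot: [-0.63, 1.562, -2.749]
force: [-0.5, -0.7, -1.8]
grip_width: 0.0237
t 33.1 p [ 0.5231 -0.022   0.371 ] az -31.4 tilt -1.000 F [-0.5 -0.7 -1.8] M [-0.05 -0.09  0.01] w 0.0237 q [-0.11  0.18  1.33 -0.    1.65  0.44]
 d [129.    3.8   0.7] spin 0.002
```

```bash
python3 -m handwheel '[[[0,3,0],0,1],[[40,3,0],0,1],[[75,3,0],0,1],[[105,3,0],0,1],[[128,3,0],0,1]]'
python3 go.py
python3 -m handwheel '[[[0,0,0],0,0.28],[[0,0,0],0,0.28],[[0,0,0],0,0.28],[[0,0,0],0,0.28],[[0,0,0],0,0.28]]' 20
python3 -m handwheel '[[[-35,0,0],0,0.28],[[-70,0,0],0,0.28],[[-105,0,0],0,0.28],[[-130,0,0],0,0.28],[[-130,0,0],0,0.28]]'
python3 go.py 618.5 96.5 375 1
python3 -m handwheel '[[[0,0,-30],0,0],[[0,0,-70],0,0],[[0,0,-110],0,0],[[0,0,-150],0,0],[[0,0,-190],0,0]]'
python3 go.py 618.5 96.5 370 1
python3 - <<'E'
from h import *
p,W=cloud("top");cv2.imwrite("pics/t8.png",cv2.resize(p[140:310,180:460],None,fx=2.8,fy=2.8))
hsv=cv2.cvtColor(p,cv2.COLOR_BGR2HSV);Z=W[...,2]
m=((Z<.27)&(Z>.2)&(hsv[...,2]<60));m[:170]=0;m[200:]=0;m[:,:205]=0;m[:,260:]=0
print("grip",m.sum(),rect(W[m]) if m.sum()>5 else 0)
E
```

```text
time_s: 33.6
ee_pos: [0.5241, -0.0255, 0.2401]
eef_rot: [-0.744, 1.559, -2.865]
force: [0.4, 0.8, -1.0]
grip_width: 0.0237
t 33.6 p [ 0.5241 -0.0255  0.2401] az -31.5 tilt -1.000 F [ 0.4  0.8 -1. ] M [-0.07 -0.15 -0.06] w 0.0237 q [-0.12  0.23  1.56 -0.    1.36  0.43]
time_s: 34.1
ee_pos: [0.5244, -0.0256, 0.2409]
eef_rot: [-0.696, 1.56, -2.817]
force: [-0.6, -1.1, 0.2]
grip_width: 0.034
time_s: 34.6
ee_pos: [0.5262, -0.0252, 0.3749]
eef_rot: [-0.194, 1.565, -2.314]
force: [0.2, -0.2, -0.4]
grip_width: 0.0341
t 34.6 p [ 0.5262 -0.0252  0.3749] az -31.5 tilt -1.000 F [ 0.2 -0.2 -0.4] M [-0.08 -0.03 -0.05] w 0.0341 q [-0.12  0.18  1.31 -0.    1.65  0.43]
 d [  -1.    15.1 -152. ] spin -0.567
time_s: 35.1
ee_pos: [0.626, 0.1384, 0.3731]
eef_rot: [-0.264, 1.565, -2.384]
force: [1.7, -0.6, 0.6]
grip_width: 0.0473
t 35.1 p [0.626  0.1384 0.3731] az -31.5 tilt -1.000 F [ 1.7 -0.6  0.6] M [-0.05 -0.11 -0.06] w 0.0473 q [ 0.16  0.47  0.94 -0.    1.74  0.71]
 d [ 3.3 15.5 39.6] spin -0.567
grip 86 (array([616.,  81.], dtype=float32), array([30.6, 16. ], dtype=float32), 92.8)
```

View pics/t8.png

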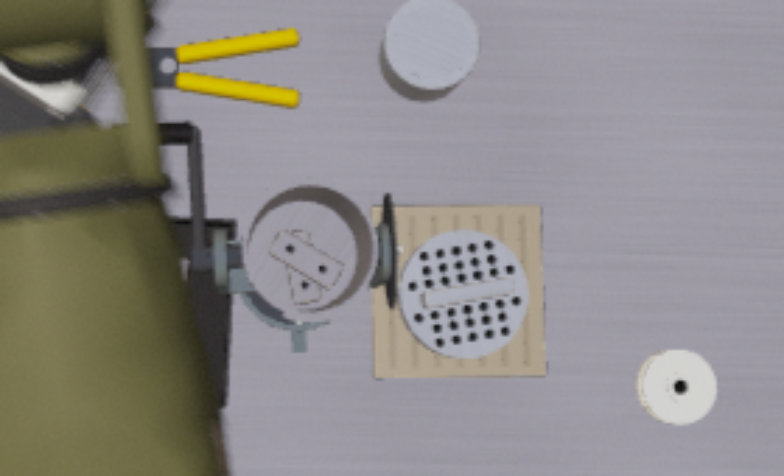

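Both next couplers lie in the drum (305,262). Back to the handle.

```bash
python3 -m handwheel '[[[0,8,20],-0.14,-0.1],[[0,15,40],-0.28,-0.1],[[0,15,40],-0.42,-0.1],[[0,15,40],-0.56,-0.1],[[20,15,40],-0.567,-0.1]]'
python3 go.py 618.5 96.5 232 1
python3 -m handwheel '[[[0,0,0],0,-0.1],[[40,0,0],0,-0.1],[[80,0,0],0,-0.1],[[115,0,0],0,-0.1],[[120,0,0],0,-0.1]]'
python3 go.py 618.5 96.5 231 1
```

```text
time_s: 35.65
ee_pos: [0.6196, 0.1006, 0.3527]
eef_rot: [-0.855, 1.566, -2.4]
force: [0.4, 1.0, 0.8]
grip_width: 0.0517
t 35.6 p [0.6196 0.1006 0.3527] az 1.5 tilt -1.000 F [0.4 1.  0.8] M [-0.   -0.1  -0.03] w 0.0517 q [ 0.1   0.43  1.04 -0.    1.67  0.08]
 d [120.8  -0.8   3.7] spin 0.008
time_s: 36.15
ee_pos: [0.6179, 0.1001, 0.2289]
eef_rot: [-1.219, 1.56, -2.765]
force: [0.2, 0.0, -0.1]
grip_width: 0.0515
t 36.1 p [0.6179 0.1001 0.2289] az 1.4 tilt -1.000 F [ 0.2  0.  -0.1] M [-0.01 -0.12  0.09] w 0.0515 q [ 0.1   0.47  1.26 -0.    1.42  0.08]
 d [-2.1  0.5  3.6] spin 0.007
```

```bash
python3 -m handwheel '[[[-2,0,3],0,1],[[-2,0,3],0,1],[[-2,0,3],0,1],[[-2,0,3],0,1],[[-2,0,3],0,1]]' 40
python3 -m handwheel '[[[0,0,0],0,1],[[0,0,0],0,1],[[0,0,0],0,1],[[0,0,0],0,1],[[0,0,0],0,1]]'
python3 go.py
python3 -m handwheel '[[[-13,-11,0],0,1],[[-25,-23,0],0,1],[[-34,-37,0],0,1],[[-42,-52,0],0,1],[[-47,-67,0],0,1]]'
python3 go.py
```

```text
time_s: 36.65
ee_pos: [0.6177, 0.0971, 0.2316]
eef_rot: [-1.232, 1.56, -2.778]
force: [-2.0, -0.1, 3.8]
grip_width: 0.0173
time_s: 37.15
ee_pos: [0.6177, 0.0971, 0.2316]
eef_rot: [-1.229, 1.56, -2.775]
force: [-1.8, 0.4, -0.8]
grip_width: 0.0171
t 37.1 p [0.6177 0.0971 0.2316] az 1.4 tilt -1.000 F [-1.8  0.4 -0.8] M [-0.13  0.15  0.13] w 0.0171 q [ 0.1   0.47  1.26 -0.    1.42  0.07]
time_s: 37.65
ee_pos: [0.5498, 0.0935, 0.2765]
eef_rot: [-1.124, 1.552, -2.672]
force: [0.3, -17.2, -27.9]
grip_width: 0.0169
t 37.6 p [0.5498 0.0935 0.2765] az 1.3 tilt -1.000 F [  0.3 -17.2 -27.9] M [-2.98 -0.21  0.27] w 0.0169 q [ 0.11  0.29  1.4  -0.01  1.47  0.08]
```

```bash
python3 -m handwheel '[[[1,0,1],0,1],[[2,0,3],0,1],[[2,0,3],0,1],[[2,0,3],0,1],[[2,0,3],0,1]]'
python3 go.py
python3 -m handwheel '[[[0,0,0],0,0.2],[[0,0,0],0,0.2],[[0,0,0],0,0.2],[[0,0,0],0,0.2],[[0,0,0],0,0.2]]' 20
python3 -m handwheel '[[[-5,0,0],0,0.1],[[-40,0,0],0,0.1],[[-80,0,0],0,0.1],[[-100,0,0],0,0.1],[[-100,0,0],0,0.1]]'
python3 -m handwheel '[[[0,0,-40],0,0],[[0,0,-80],0,0],[[0,0,-120],0,0],[[0,0,-160],0,0],[[0,0,-200],0,0]]'
python3 go.py
python3 - <<'E'
from h import *
p,W=cloud("top");q,_=cloud("side")
cv2.imwrite("pics/t9.png",np.hstack([cv2.resize(p[150:300,190:380],(400,316)),cv2.resize(q[140:280,190:340],(339,316))]))
X,Y,Z=W[...,0],W[...,1],W[...,2];hsv=cv2.cvtColor(p,cv2.COLOR_BGR2HSV)
m=(abs(X-.55)<.06)&(abs(Y-.1)<.05)&(Z>.22)&(Z<.32)&(hsv[...,2]<70);print("grip",m.sum(),rect(W[m]),np.nanpercentile(W[m][:,2],95))
# drum's upper rear wall: plane profile near mid y
m=(abs(Y+.025)<.006)&(X>.42)&(X<.62)&(Z>.12);P=W[m];P=P[np.argsort(P[:,0])]
for x in np.arange(.43,.62,.01):
    k=abs(P[:,0]-x)<.005
    if k.any():print("%.2f %.3f"%(x,np.median(P[k,2])),end="; ")
E
python3 tray.py
```

```text
time_s: 38.15
ee_pos: [0.5502, 0.0929, 0.276]
eef_rot: [-1.32, 1.557, -2.866]
force: [-3.0, 16.4, 7.0]
grip_width: 0.0169
t 38.1 p [0.5502 0.0929 0.276 ] az 1.5 tilt -1.000 F [-3.  16.4  7. ] M [2.68 0.4  0.16] w 0.0169 q [ 0.1   0.29  1.4  -0.    1.46  0.08]
time_s: 38.65
ee_pos: [0.5503, 0.0927, 0.2759]
eef_rot: [-1.312, 1.557, -2.858]
force: [0.1, 0.9, 0.4]
grip_width: 0.0372
time_s: 39.15
ee_pos: [0.5521, 0.0931, 0.3791]
eef_rot: [-1.208, 1.562, -2.754]
force: [-0.1, -0.2, -1.0]
grip_width: 0.0424
time_s: 39.65
ee_pos: [0.5467, 0.2946, 0.3772]
eef_rot: [-1.196, 1.56, -2.742]
force: [1.0, -0.3, -0.4]
grip_width: 0.0467
t 39.6 p [0.5467 0.2946 0.3772] az 1.4 tilt -1.000 F [ 1.  -0.3 -0.4] M [ 0.   -0.08 -0.01] w 0.0467 q [0.44 0.42 1.   0.   1.73 0.41]
grip 307 (array([547.2,  94.1], dtype=float32), array([73.9, 26.3], dtype=float32), 81.4) 0.2974701631253424
0.43 0.210; 0.44 0.199; 0.45 0.188; 0.46 0.175; 0.47 0.165; 0.48 0.153; 0.49 0.291; 0.50 0.287; 0.51 0.268; 0.52 0.258; 0.53 0.246; 0.54 0.235; 0.55 0.223; 0.56 0.211; 0.57 0.201; 0.58 0.190; 0.59 0.179; top 204 [0.524 0.111 0.028] zmax 0.034 (array([524.7, 111.7], dtype=float32), array([62.7, 24.3], dtype=float32), 83.6)
top 206 [0.48  0.143 0.028] zmax 0.035 (array([479.8, 142.8], dtype=float32), array([61.4, 24.2], dtype=float32), 107.2)
side 209 [0.53  0.122 0.027] zmax 0.076 (array([523.3, 118.2], dtype=float32), array([154.5,  53.3], dtype=float32), 120.0)
```

View pics/t9.png

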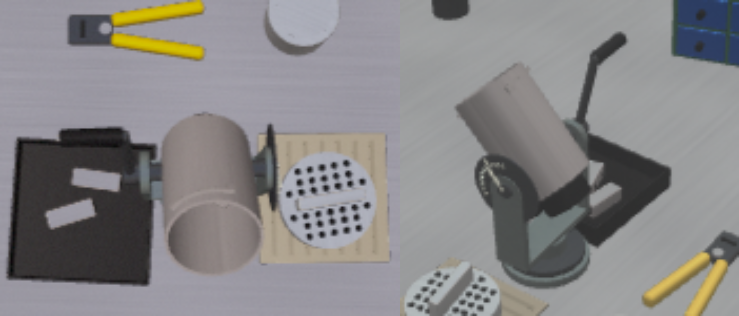

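Run:
```python
from h import *
p,W=cloud("top");X,Y,Z=W[...,0],W[...,1],W[...,2]
for x0,x1 in((.425,.483),(.515,.59)):
    for y in(-.03,-.025,-.02):
        m=(abs(Y-y)<.004)&(X>x0)&(X<x1)&(Z>.14);f=np.polyfit(X[m],Z[m],1);r=abs(Z[m]-np.polyval(f,X[m]))<.005;f=np.polyfit(X[m][r],Z[m][r],1)
        print(m.sum(),"tilt %.3f"%(np.pi/2-np.arctan(-f[0])))
# drum direction: ridge line (highest z across y) along x
ys=[]
for x in np.arange(.52,.59,.005):
    m=(abs(X-x)<.003)&(abs(Y+.025)<.035)&(Z>.14);f=np.polyfit(Y[m]+.025,Z[m],2);ys.append((x,-f[1]/2/f[0]))
print("drum axis dy/dx %.3f rad"%np.polyfit(*np.array(ys).T,1)[0])
P=W[200:255,308:326].reshape(-1,3);P=P[(P[:,2]>.17)&(P[:,2]<.22)];print("cheekR",rect(P))
m=(abs(X-.505)<.09)&(abs(Y+.183)<.075)&(Z>.025)&(Z<.042);print("cap",rect(W[m]),np.median(Z[m]))
```

```text
81 tilt 0.716
83 tilt 0.722
88 tilt 0.721
95 tilt 0.713
98 tilt 0.711
96 tilt 0.724
drum axis dy/dx 0.068 rad
cheekR (array([525.2, -88. ], dtype=float32), array([107.6,  37.5], dtype=float32), 1.7)
cap (array([ 503.8, -186.4], dtype=float32), array([122.1, 122.1], dtype=float32), 135.7) 0.034971585247163484
```

Run:
```python
from h import *
def f(W,n):
    X,Y,Z=W[...,0],W[...,1],W[...,2]
    for lab,m in(("R",(Y<-.09)&(Y>-.115)&(abs(X-.525)<.06)&(Z>.15)&(Z<.24)),("L",(Y>.035)&(Y<.065)&(abs(X-.525)<.03)&(Z>.15)&(Z<.24))):
        P=W[m];a=np.polyfit(P[:,0],P[:,1],1)[0];print(n,lab,len(P),"slope %.3f"%a,np.median(P,0).round(4))
    m=(abs(X-.455)<.012)&(abs(Y+.028)<.03)&(Z>.004)&(Z<.03);print(n,"tongue",m.sum(),np.median(W[m],0).round(4))
f(cloud("top",1,np.load("top_d.npy"))[1],"start")
f(cloud("top")[1],"now")
```

```text
start R 134 slope 0.044 [ 0.5173 -0.0984  0.1996]
start L 184 slope 0.199 [0.5257 0.049  0.1833]
start tongue 56 [ 0.4542 -0.0276  0.0119]
now R 217 slope 0.072 [ 0.5273 -0.0969  0.1891]
now L 183 slope 0.091 [0.5223 0.0484 0.1849]
now tongue 0 [nan nan nan]
  return _methods._mean(a, axis=axis, dtype=dtype,
  ret = um.true_divide(
```

```bash
python3 na.py; python3 -c "
from station import *
print(hand_in())"
```

```text
the job is handed in; nothing more can be done
None
```

The batch is changed and the job handed in after about 40 s on the robot clock. No verdict was reported.

I unscrewed the cap and laid it on the pad, then swung the drum to the tray and tipped out the clean couplers. I stood it up and swung it home, loaded the bench couplers, and leaned it to the running position.

Last checks:
- **Cap:** it lies flat on the pad, with its top at 35 mm and its centre about 5 mm from the pad's.
- **Clean couplers:** both (two were present) lie flat in the tray.
- **Next batch:** two bench couplers were found and both were seen lying in the drum before I leaned it. I didn't look into the drum again afterwards.
- **Drum tilt:** measured at 0.71–0.72 rad, within the 0.598–0.798 allowed.
- **Swivel:** estimates differ by 0.03–0.04 rad. The drum's axis points 0.068 rad from the world x axis, against about 0.04 rad for the base tongue, so it is home to about 0.03 rad (0.1 is allowed).
- **Bystanders:** the last pictures show the pulley, crimper and tin still in their places. I did not measure them again at the end.
- **Checks that failed:** a repeat of the tongue measurement found no points because the leaning drum hides it. The left-cheek slopes (0.199 rad at the start, 0.091 now) were too noisy to use.

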